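# Open the kiln's sprung spyhole shutter and keep it open

## Task

Take the wooden handle of the spring-closed shutter on top of the small kiln and pull the shutter open until its pointer is level with the yellow tag, and pause there for a second to vent the kiln. Then pull on until the pointer is level with the red tag, without going more than a centimetre past it, so that the glass inside can be seen, and finish with the gripper still holding the handle there: the shutter closes by itself if let go. Do not disturb the loose things on and around the kiln.

Things in the scene. Friction and masses are not known exactly. Their poses are not given: they have to be found in the camera images.
- kiln: Small bench-top kiln, a steel box 320 (x) x 400 (y) x 170 high, fixed to the table. Origin at the centre of its underside; z up. Its -x side is the front; the shutter opens straight along the kiln's own -x. Its flat top (170 above the table) carries, along the middle, the shutter between two dark guide rails 10 high at y = -51 and +51, and a white scale strip with the two tags at y = -100 on the kiln's right side as seen when facing along its +x (its -y side).
- shutter (a joint): How far the shutter is pulled open, in m: 0 shut (where its spring keeps it at the start), growing as it moves towards the kiln's -x, stop at 0.13. The spring pulls it shut with about 4 N at 0, 8 N at 0.04 and 13 N at 0.1, plus 0.5 N of friction and slight damping. The aluminium shutter plate is 6 thick, 88 wide (y) and 115 long, and lies on the kiln's top; handle and pointer are fixed to it.
- handle_grip (a point): Centre of the wooden handle bar of the shutter, 211 above the table. The bar is 16 thick (along the kiln's x, the pulling direction), 50 long (along the kiln's y) and 30 high (z), and stands on two 10 mm steel legs that leave a 20 mm gap between it and the shutter plate. Axes parallel to the kiln's. Nothing as high as the bar stands within 80 of it on the kiln's top.
- shutter_pointer (a point): Tip of the shutter's pointer, a white arm with a dark tip that sticks out to the kiln's -y side, in line (same kiln x) with the middle of the handle bar, 80 from it along y. It slides with the shutter along the scale strip.
- yellow_tag: Yellow tag on the scale strip, the first mark: 6 (kiln x) x 28 (y) x 10 high, fixed; origin at the centre of its underside, axes parallel to the kiln's. It stands 25 to 45 mm of pull from the pointer's rest position. The pointer is level with it when pointer and tag have the same kiln x; the pointer passes beside it without touching.
- red_tag: Red tag on the scale strip, the second mark, same size, origin and axes as the yellow one, 80 to 110 mm of pull from the pointer's rest position.
- kiln_post: Cream ceramic post, 34 across, 50 high, loose on the kiln's top on its +y side near the front; origin at the centre of its underside. Leave alone.
- disc_black: Black fused-glass disc with white flecks, 100 across, 8 thick, loose on the kiln's top on its +y side near the back; origin at the centre of its underside. Leave alone.
- disc_teal: Teal fused-glass disc with white flecks, 100 across, 8 thick, lying on the table beside the kiln's +y side; origin at the centre of its underside. Leave alone.
- frit_jar: Amber glass jar with white cap, 66 across, 100 high, standing on the table beside the kiln's +y side; origin at the centre of its underside. Leave alone.
- mug: Blue mug, 80 across, 90 high, standing on the table beside the kiln's -y side; origin at the centre of its underside. Leave alone.
- scraper: Spatula with a dark wooden handle lying on the table in front of the kiln. Leave alone.

How it is judged (in metres and radians):
On the way, in this order (a step that is already met when the one before it is completed fails the run):
1. the shutter is held still by its handle with the pointer level with the yellow tag (within 6 mm) for 0.6 s (x of shutter_pointer in the frame of yellow_tag between -0.006 and 0.006 m and velocity of joint shutter between -0.015 and 0.015 m/s and contact force between the fingers and shutter above 3 N), for 0.6 s.
2. the pointer is brought level with the red tag (within 5 mm), the handle held (x of shutter_pointer in the frame of red_tag between -0.005 and 0.005 m and contact force between the fingers and shutter above 3 N), for 0.2 s.
At the end, for the whole second after the job is handed in: The fingers still hold the shutter by its handle (contact force over 3 N) and the shutter stands still (under 15 mm/s) with its pointer within 5 mm of level with the red tag (all of step 2 and velocity of joint shutter between -0.015 and 0.015 m/s); the arm keeps its last pose, push and grip.
It fails at once if the shutter is pulled more than 10 mm past the red tag (x of shutter_pointer in the frame of red_tag below -0.01 m).
It fails at once if a loose bystander is moved more than 25 mm (distance of any of kiln_post, disc_black, disc_teal, frit_jar, mug, scraper from where it was at the start of the episode above 0.025 m).
It also fails if it takes over 35 s, if anything falls off the work surface, if the arm or the gripper's body presses on something with over 40 N, if the wrist force passes 120 N, or if a joint passes its speed limit or range.

## Robot

A 6-joint arm with a two-finger parallel gripper is mounted at the origin on the work surface. World frame = base frame: x ahead of the robot, y to its left, z up, the work surface at z = 0. Lengths are in m, angles in degrees, forces in N, time in s.
With the tool pointing down it reaches from about 0.4 to 0.825 m from the base axis. Payload 7 kg.
Tool frame: the origin (TCP) lies at the very end of the fingers, on their centre line; the grasp point (between the pads) lies 19 mm behind it; z points along the fingers, y is the direction in which the jaws open and shut (so a half turn about z gives the same grasp; the last joint's range is limited). The gripper opens to 88 mm and grips with 3 to 60 N. Pads are 19 mm wide; open, the fingers measure 130 mm over their backs; the gripper's body (78 mm by 193 mm) begins 47 mm behind the grasp point.
Start: joints at [90.934, 20.546, 0.682, 0, -70.136, -16.507], TCP at [0.181, 0.65, 0.227] pointing down, gripper open.
Joint ranges: [-176.03, 176.03], [-82.01, 121.73], [-58.28, 71.71], [-173.87, 95.51], [-174.79, -0.11], [-173.66, 173.66]. Speed limits (degrees/s): [136.94, 136.94, 172.46, 180, 180, 180].

## Interface

Orientations are given as [roll, pitch, yaw] about the fixed x, y, z axes, in that order (R = Rz(yaw) Ry(pitch) Rx(roll)).
In Python, from plant import telemetry, snapshot, calibration, workorder gives the robot as it stands. The module is installed in compiled form; this text tells all that it offers.
- The arm moves only by the tool step_arm, never from a script. Its argument "plan" is text: rows parted by semicolons, each of 7 numbers parted by spaces: the finger opening in cm, from 0 to 8.76, then the shift along the tool's x, y, z in cm, then the turn, a rotation vector about the tool's x, y, z in degrees. A call has 1 to 12 rows; each row shifts and turns the commanded pose from where the row before left it, along the tool's axes as they then stand; what a row does not reach is not made up. A row lasts 1/12 s, in which the tool goes at most 41.7 mm and 7.16 degrees, less where a joint would pass 70% of its speed; a pose out of reach is approached as far as the arm can. A call with a gripper value outside its range is refused whole. The fingers move at their own pace and stop on an object; the grip force is fixed at half the most. Time passes only in rows, so rows that do not move let the fingers close. It gives the time, the measured TCP pose, the force and the opening at its end, in the units of the state.
- telemetry.get_obs(): the state, without advancing time (a new reading comes with each control period).
- snapshot(name): name is "scene" or "top"; returns the picture (400x640x3 uint8, blue, green, red); there is no depth.
- calibration(name): a dict with "K" (3x3 intrinsics, pixels), "camera_from_world" (4x4, takes a point from world to camera coordinates). Camera axes: x right, y up, looking along -z (the intrinsics and any distortion apply to the point x, -y, -z); pixel columns grow to the right and rows downward; lengths in m; the calibration is good to about 2 mm. A picture is of the moment at which its call begins. calibration takes no time and is no camera call.
- workorder.close_job(): hands the job in, once; it reports no verdict.
The state is a dict: "clock": time; "joint_pos": joint angles; "qvel": joint speeds; "tau": joint torques, N m; "tool_pos": TCP position; "orientation": TCP orientation; "force": force on the tool from outside, world axes, zero at the start; "moment": the same for the moment, N m; "opening": finger opening in m.
Only numpy, scipy, OpenCV 4.12 (cv2) and the standard library are available. Lean on these libraries where they do the work, as an engineer would, in place of code of your own. Each camera call takes 0.05 s, during which the arm holds its last target.

## Working session

There is one attempt and no reset: what is moved stays moved. The work goes in short steps, Python scripts to look and compute and a tool call to move; the robot and the scene stay as the last step left them, time stands still between calls to the robot, and variables do not carry over. Pictures are saved under pics/ and viewed, and the job is handed in when it is done.

Besides the shell and the picture viewer there is one more tool, called after ">>>" by a JSON object that holds its "op" and its "data". step_arm: Moves the arm, as the interface text tells. Its arguments: {"type":"object","properties":{"plan":{"type":"string"}},"required":["plan"]}

```bash
mkdir -p pics; python3 - <<'E'
from plant import telemetry, snapshot, calibration
import cv2
for n in("scene","top"):
    cv2.imwrite(f"pics/{n}0.png",snapshot(n)); c=calibration(n); print(n,c)
print(telemetry.get_obs())
E
```

```text
scene {'K': array([[424.08411109,   0.        , 327.09308929],
       [  0.        , 424.08411109, 202.80825505],
       [  0.        ,   0.        ,   1.        ]]), 'camera_from_world': array([[-0.18605832, -0.98240682, -0.01609796,  0.12201514],
       [ 0.77063263, -0.15607495,  0.61787212, -0.4807457 ],
       [-0.60951427,  0.10255463,  0.78611379, -0.71273958],
       [ 0.        ,  0.        ,  0.        ,  1.        ]])}
top {'K': array([[415.24298727,   0.        , 315.70458034],
       [  0.        , 415.24298727, 192.84316618],
       [  0.        ,   0.        ,   1.        ]]), 'camera_from_world': array([[ 1.30448345e-05, -9.99928043e-01,  1.19961778e-02,
         1.23115928e-02],
       [ 9.91406051e-01,  1.58227956e-03,  1.30811080e-01,
        -5.47905536e-01],
       [-1.30820649e-01,  1.18913768e-02,  9.91334733e-01,
        -1.30189617e+00],
       [ 0.00000000e+00,  0.00000000e+00,  0.00000000e+00,
         1.00000000e+00]])}
{'clock': 0.1, 'joint_pos': array([ 9.09348753e+01,  2.05881352e+01,  6.38029461e-01, -1.65803788e-02,
       -7.01348966e+01, -1.65047793e+01]), 'qvel': array([-0.01964442, -0.06568032,  0.13677143,  0.00917267, -0.09529298,
        0.04260069]), 'tau': array([-2.98324048e-03, -5.84165704e+01,  2.93752491e+01,  7.01560423e+00,
        1.01923183e-02, -5.23477411e-05]), 'tool_pos': array([0.18111924, 0.64979257, 0.22570338]), 'orientation': array([ 1.79914072e+02, -9.20575271e-03, -1.55755427e+01]), 'force': array([ 0.23372811, -0.40333022, -0.167259  ]), 'moment': array([-0.03325409, -0.01619619,  0.01758672]), 'opening': 0.08762118930112137}
```

View pics/scene0.png

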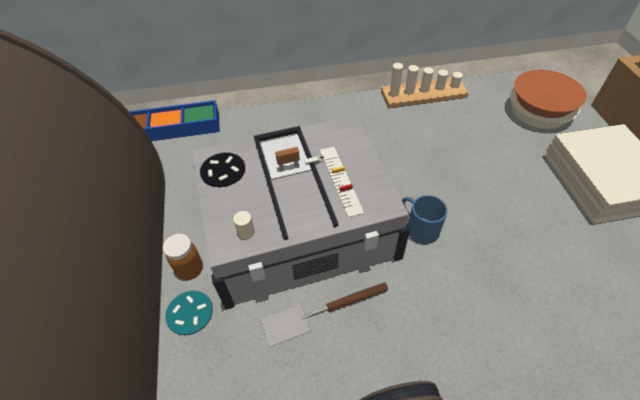

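View pics/top0.png

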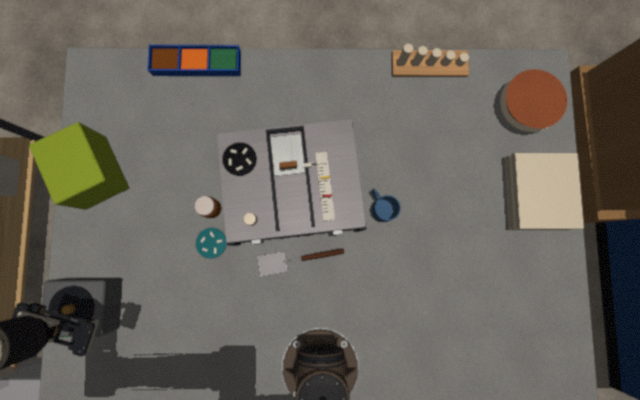

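The scene picture shows the handle at about (288,157), the pointer tip near (320,159), the yellow tag at (338,170) and the red tag at (346,187). In the top picture the handle is at (288,165). I'll enlarge both and measure.

```bash
cat > h.py <<'E'
import numpy as np, cv2
from plant import calibration
def ray(n,u,v):
    c=calibration(n);K=c["K"];T=c["camera_from_world"]
    d=np.array([(u-K[0,2])/K[0,0],-(v-K[1,2])/K[1,1],-1.])
    R=T[:3,:3];return -R.T@T[:3,3],R.T@d
def onz(n,u,v,z):
    o,d=ray(n,u,v);return o+d*(z-o[2])/d[2]
def tri(a,b):
    o1,d1=ray("scene",*a);o2,d2=ray("top",*b)
    s=np.linalg.lstsq(np.c_[d1,-d2],o2-o1,rcond=None)[0]
    p,q=o1+d1*s[0],o2+d2*s[1];return (p+q)/2,np.linalg.norm(p-q)
def proj(n,p):
    c=calibration(n);q=c["camera_from_world"]@np.r_[p,1];K=c["K"]
    return K[0,0]*q[0]/-q[2]+K[0,2],K[1,1]*-q[1]/-q[2]+K[1,2]
def blob(img,lo,hi,box):
    x0,y0,x1,y1=box;h=cv2.cvtColor(img,cv2.COLOR_BGR2HSV)[y0:y1,x0:x1]
    m=cv2.inRange(h,lo,hi);n,l,s,c=cv2.connectedComponentsWithStats(m)
    i=1+s[1:,4].argmax();return c[i]+[x0,y0],s[i]+[x0,y0,0,0,0]
E
python3 - <<'E'
from h import *
S=cv2.imread("pics/scene0.png");T=cv2.imread("pics/top0.png")
cv2.imwrite("pics/sc.png",cv2.resize(S[120:245,190:410][:],None,fx=3.6,fy=3.6,interpolation=cv2.INTER_CUBIC))
cv2.imwrite("pics/tc.png",cv2.resize(T[115:245,210:370],None,fx=4.5,fy=4.5,interpolation=cv2.INTER_CUBIC))
Y=((22,130,110),(35,255,255));R=((0,180,90),(5,255,255))
for nm,im,bx,n in(("s",S,(310,140,370,215),"scene"),("t",T,(312,150,340,222),"top")):
    for k,(lo,hi) in(("y",Y),("r",R)):
        try:
            c,s=blob(im,lo,hi,bx);print(nm,k,c,s,onz(n,*c,.178))
        except Exception as e: print(nm,k,e)
for nm,im,bx,n in(("s",S,(270,140,305,170),"scene"),("t",T,(276,158,302,174),"top")):
    c,s=blob(im,(3,90,40),(20,255,255),bx);print(nm,"h",c,s,onz(n,*c,.222))
E
```

```text
s y [337.81395349 169.09302326] [332 167  12   5  43] [ 0.57415733 -0.01123138  0.178     ]
s r [345.66666667 187.12121212] [340 185  12   5  33] [ 0.52047087 -0.01704595  0.178     ]
t y [323. 177.] [323 177   1   1   1] [ 0.57539148 -0.0066428   0.178     ]
t r attempt to get argmax of an empty sequence
s h [287.07246377 155.46376812] [276 148  23  17 276] [0.59381771 0.09364583 0.222     ]
t h [287.52631579 164.69473684] [280 161  17   8  95] [0.60249679 0.09367436 0.222     ]
```

View pics/sc.png

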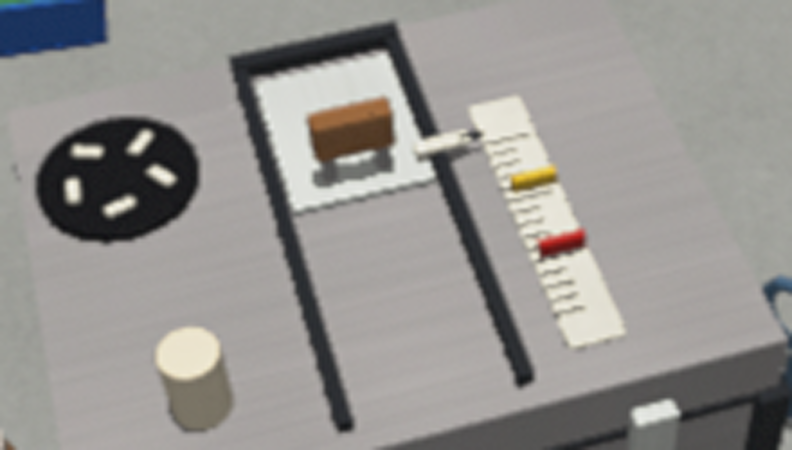

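View pics/tc.png

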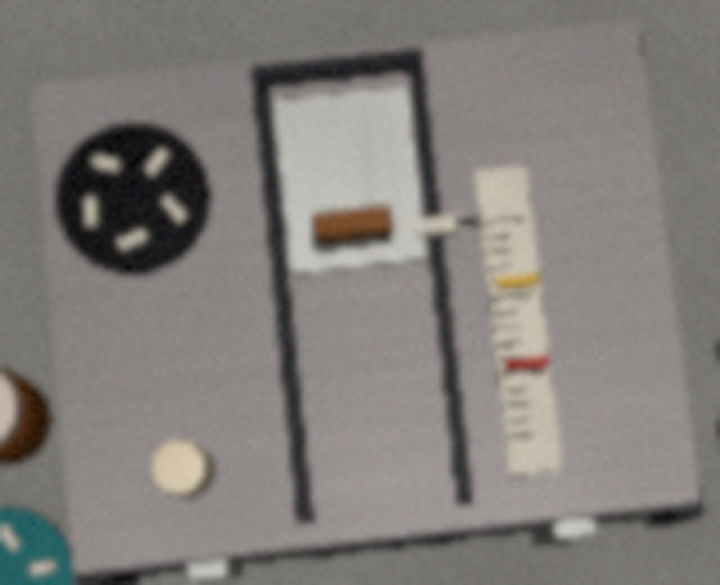

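```bash
python3 - <<'E'
from h import *
S=cv2.imread("pics/scene0.png");T=cv2.imread("pics/top0.png")
sc=lambda x,y:(190+(x+.5)/3.6-.5,120+(y+.5)/3.6-.5)
tc=lambda x,y:(210+(x+.5)/4.5-.5,115+(y+.5)/4.5-.5)
L=[onz("top",*tc(*p),.18) for p in((262,75),(305,518),(418,60),(464,500))]
M=[onz("scene",*sc(*p),.18) for p in((239,62),(345,422),(393,32),(524,376))]
for A in(L,M):
    for i in(0,2):
        d=A[i]-A[i+1];print("rail",A[i],A[i+1],np.degrees(np.arctan2(d[1],d[0])),np.linalg.norm(d))
    print("sep",np.linalg.norm(A[1]-A[3]))
Ys=((18,90,90),(35,255,255))
def red(im,bx):
    x0,y0,x1,y1=bx;a=im[y0:y1,x0:x1].astype(float);w=np.clip(a[...,2]-np.maximum(a[...,1],a[...,0])-35,0,None)
    return w
def yel(im,bx):
    x0,y0,x1,y1=bx;a=im[y0:y1,x0:x1].astype(float);return np.clip(np.minimum(a[...,2],a[...,1])-a[...,0]-55,0,None)
for k,f in(("y",yel),("r",red)):
    r=[]
    for im,bx in((S,(322,150,362,205)),(T,(314,165,340,210))):
        w=f(im,bx);yy,xx=np.mgrid[bx[1]:bx[3],bx[0]:bx[2]];r.append((np.sum(w*xx)/w.sum(),np.sum(w*yy)/w.sum()));
    print(k,r,"tri",tri(*r),onz("scene",*r[0],.178),onz("top",*r[1],.18))
print("tip",tri(sc(478,134),tc(481,221)),onz("scene",*sc(478,134),.184),onz("top",*tc(481,221),.184))
# handle top-face corners
print("h top corners scene",[onz("scene",*sc(*p),.226).round(4) for p in((308,113),(388,97),(392,106),(313,124))])
print("h top corners top",[onz("top",*tc(*p),.226).round(4) for p in((313,213),(389,206),(391,231),(315,238))])
E
```

```text
rail [0.71029115 0.15450934 0.18      ] [0.42323691 0.12312375 0.18      ] 6.239750622951834 0.2887649497739808
rail [0.72069143 0.05318764 0.18      ] [0.4346224  0.02295351 0.18      ] 6.033091372015095 0.28766228643323516
sep 0.10081520561148297
rail [0.7103933  0.15528936 0.18      ] [0.41959853 0.12313799 0.18      ] 6.309212842168933 0.29256675869320004
rail [0.71843539 0.05333211 0.18      ] [0.43019753 0.02361587 0.18      ] 5.886184100278353 0.289765627618856
sep 0.10008492651021011
y [(np.float64(337.70202558635395), np.float64(168.46268656716418)), (np.float64(324.6555023923445), np.float64(176.89473684210526))] tri (array([ 0.57565452, -0.0113552 ,  0.17840298]), np.float64(0.0001303875808433291)) [ 0.57603332 -0.01136793  0.178     ] [ 0.57536741 -0.01136489  0.18      ]
r [(np.float64(345.6105810928014), np.float64(186.3868169991327)), (np.float64(326.94555873925503), np.float64(195.23065902578796))] tri (array([ 0.52231727, -0.01760119,  0.17811993]), np.float64(0.000540386722247706)) [ 0.52247403 -0.01736098  0.178     ] [ 0.52202059 -0.01779089  0.18      ]
tip (array([0.61412078, 0.01382267, 0.18102452]), np.float64(0.003322755251994138)) [0.61157421 0.01590136 0.184     ] [0.61321229 0.01222994 0.184     ]
h top corners scene [array([0.6078, 0.1167, 0.226 ]), array([0.6115, 0.0688, 0.226 ]), array([0.6036, 0.0676, 0.226 ]), array([0.5983, 0.1148, 0.226 ])]
h top corners top [array([0.6094, 0.1168, 0.226 ]), array([0.614 , 0.0698, 0.226 ]), array([0.5982, 0.0685, 0.226 ]), array([0.5937, 0.1154, 0.226 ])]
```

The measurements agree with each other. Kiln yaw is about 6.1° and the handle is at about (0.6045, 0.0926). The tip is where the handle predicts it, within 1 mm. The yellow tag needs about 40 mm of pull and the red about 93.5 mm. I'll rise and turn to yaw -83.9°.

>>> {"op": "step_arm", "data": {"plan": "8.76 0 0 -2 0 0 0; 8.76 0 0 -2 0 0 0; 8.76 0 0 -0.5 0 0 6.83; 8.76 0 0 -0.5 0 0 6.83; 8.76 0 0 -0.5 0 0 6.83; 8.76 0 0 -0.5 0 0 6.83; 8.76 0 0 -0.5 0 0 6.83; 8.76 0 0 -0.5 0 0 6.83; 8.76 0 0 -0.5 0 0 6.83; 8.76 0 0 -0.5 0 0 6.83; 8.76 0 0 -0.5 0 0 6.83; 8.76 0 0 -0.5 0 0 6.83"}}

```text
clock: 1.1
tool_pos: [0.1811, 0.65, 0.3162]
orientation: [180.0, -0.1, -84.2]
force: [-0.2, 0.2, 0.0]
opening: 0.0872
```

>>> {"op": "step_arm", "data": {"plan": "8.76 2.5 -1.5 0 0 0 0; 8.76 2.5 -1.5 0 0 0 0; 8.76 2.5 -1.5 0 0 0 0; 8.76 2.5 -1.5 0 0 0 0; 8.76 2.5 -1.5 0 0 0 0; 8.76 2.5 -1.5 0 0 0 0; 8.76 2.5 -1.5 0 0 0 0; 8.76 2.5 -1.5 0 0 0 0; 8.76 2.5 -1.5 0 0 0 0; 8.76 2.5 -1.5 0 0 0 0; 8.76 2.5 -1.5 0 0 0 0; 8.76 2.5 -1.5 0 0 0 0"}}

```text
clock: 2.1
tool_pos: [0.3927, 0.3697, 0.3163]
orientation: [180.0, -0.0, -83.9]
force: [0.3, 1.0, 0.1]
opening: 0.0875
```

>>> {"op": "step_arm", "data": {"plan": "8.76 2.5 -1.5 0 0 0 0; 8.76 2.5 -1.5 0 0 0 0; 8.76 2.5 -1.5 0 0 0 0; 8.76 2.5 -1.5 0 0 0 0; 8.76 2.5 -1.5 0 0 0 0; 8.76 2.5 -1.5 0 0 0 0; 8.76 2.5 -1.5 0 0 0 0; 8.76 2.5 -1.5 0 0 0 0; 8.76 2.5 -1.5 0 0 0 0; 8.76 2.5 -1.5 0 0 0 0; 8.76 2.5 -1.5 0 0 0 0; 8.76 2.5 -1.5 0 0 0 0; "}}

```text
clock: 3.1
tool_pos: [0.6037, 0.0907, 0.3162]
orientation: [180.0, -0.0, -83.9]
force: [0.6, -0.1, 0.9]
opening: 0.0878
```

>>> {"op": "step_arm", "data": {"plan": "8.76 0 0 0 0 0 0; 8.76 0 0 0 0 0 0; 8.76 0 0 0 0 0 0"}}

```text
clock: 3.35
tool_pos: [0.603, 0.0919, 0.316]
orientation: [179.9, -0.0, -83.9]
force: [-0.4, 1.1, 0.8]
opening: 0.0877
```

>>> {"op": "step_arm", "data": {"plan": "8.76 -0.05 -0.15 2 0 0 0; 8.76 0 0 2 0 0 0; 8.76 0 0 2 0 0 0; 8.76 0 0 2 0 0 0; 8.76 0 0 2 0 0 0; 8.76 0 0 1.4 0 0 0; 8.76 0 0 1 0 0 0; 8.76 0 0 0 0 0 0; 8.76 0 0 0 0 0 0"}}

```text
clock: 4.1
tool_pos: [0.6045, 0.0933, 0.1928]
orientation: [180.0, -0.0, -83.8]
force: [-0.1, 0.2, 1.1]
opening: 0.0879
```

```bash
python3 - <<'E'
from h import *
from plant import snapshot,telemetry
S=snapshot("scene");T=snapshot("top")
a=cv2.resize(S[100:230,210:390],None,fx=4,fy=4,interpolation=cv2.INTER_CUBIC)
cv2.imwrite("pics/a_s.png",a)
cv2.imwrite("pics/a_t.png",cv2.resize(T[115:245,210:370],None,fx=4.5,fy=4.5,interpolation=cv2.INTER_CUBIC))
print(telemetry.get_obs()["tool_pos"])
E
```

```text
[0.60518937 0.09322417 0.19386336]
```

View pics/a_s.png

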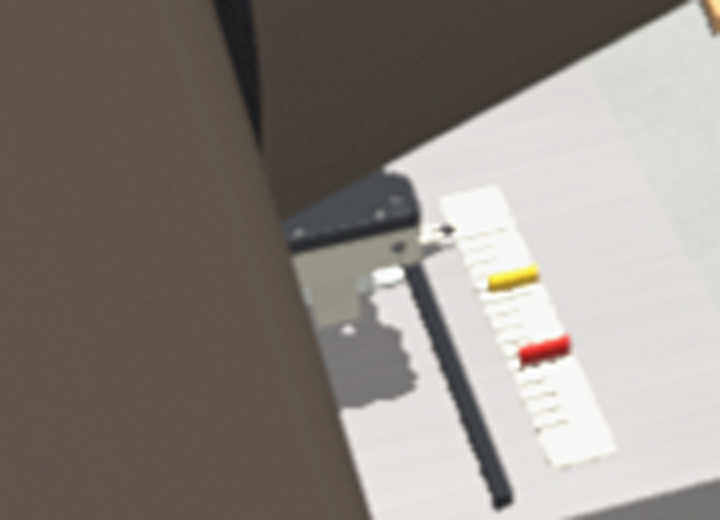

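View pics/a_t.png

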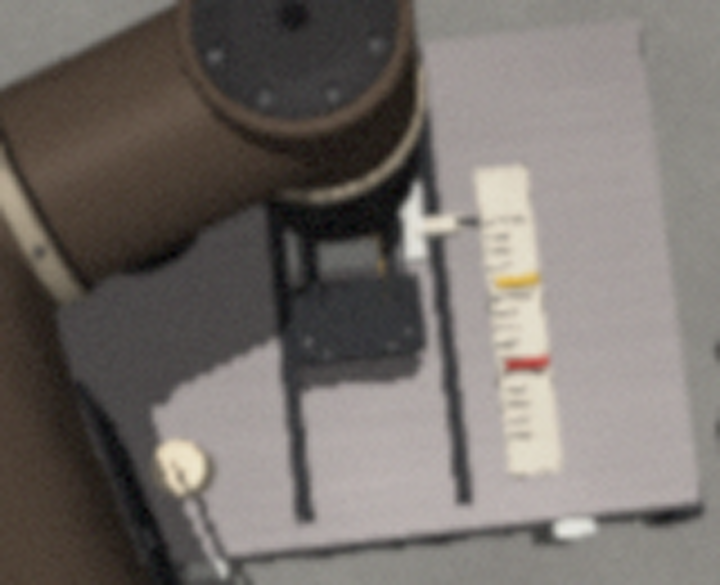

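The gripper straddles the bar, and the pointer (crop about 470,221) and both tags stay visible in the top view. I'll close the fingers.

>>> {"op": "step_arm", "data": {"plan": "1 0 0 0 0 0 0; 1 0 0 0 0 0 0; 1 0 0 0 0 0 0; 1 0 0 0 0 0 0; 1 0 0 0 0 0 0; 1 0 0 0 0 0 0; 1 0 0 0 0 0 0; 1 0 0 0 0 0 0; 1 0 0 0 0 0 0; 1 0 0 0 0 0 0; 1 0 0 0 0 0 0; 1 0 0 0 0 0 0"}}

```text
clock: 5.2
tool_pos: [0.6044, 0.0927, 0.1925]
orientation: [180.0, -0.0, -83.9]
force: [0.2, -0.7, -0.5]
opening: 0.0157
```

>>> {"op": "step_arm", "data": {"plan": "1 0 0.3 0 0 0 0; 1 0 0.4 0 0 0 0; 1 0 0.4 0 0 0 0; 1 0 0.4 0 0 0 0; 1 0 0.4 0 0 0 0; 1 0 0.4 0 0 0 0; 1 0 0.4 0 0 0 0; 1 0 0.4 0 0 0 0; 1 0 0.3 0 0 0 0; 1 0 0.2 0 0 0 0; 1 0 0 0 0 0 0; 1 0 0 0 0 0 0"}}

```text
clock: 6.2
tool_pos: [0.5698, 0.0888, 0.1925]
orientation: [-179.9, -0.0, -83.9]
force: [7.3, -1.6, -4.4]
opening: 0.016
```

```bash
cat > look.py <<'E'
import sys
from h import *
from plant import snapshot,telemetry
t=sys.argv[1]
S=snapshot("scene");T=snapshot("top")
cv2.imwrite(f"pics/{t}_s0.png",S);cv2.imwrite(f"pics/{t}_t0.png",T)
a=cv2.resize(S[140:220,300:380],None,fx=5,fy=5,interpolation=cv2.INTER_CUBIC)
b=cv2.resize(T[150:225,295:345],None,fx=8,fy=8,interpolation=cv2.INTER_CUBIC)
h=600
o=np.zeros((h,800,3),np.uint8);o[:400,:400]=a;o[:600,400:]=b
cv2.imwrite(f"pics/{t}.png",o)
s=telemetry.get_obs();p=s["tool_pos"];print(p,s["force"],s["opening"],"ex",p[:2]@[.9943,.1063],s["clock"])
E
python3 look.py b
```

```text
[0.56988761 0.08880366 0.19256085] [ 7.10321956 -2.25468115 -5.65430507] 0.016156223963098248 ex 0.5760790808838534 6.3
```

View pics/b.png

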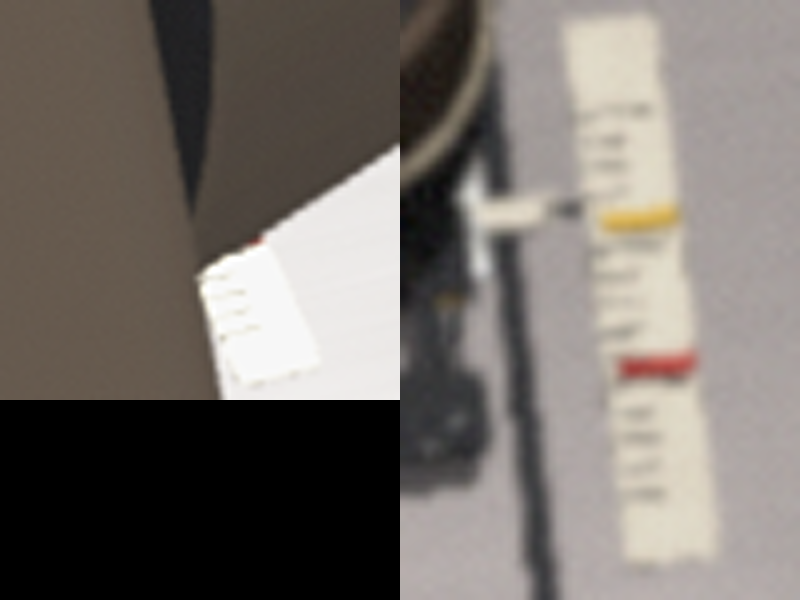

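The scene view is now mostly hidden by the arm. In the top view the pointer tip at crop (575,208) is about 2 px short of level with the yellow tag, centred at (640,218). That is about 5 mm, and the arm reading gives the same. I'll pull 5 mm more and hold for a second.

>>> {"op": "step_arm", "data": {"plan": "1 0 0.2 0 0 0 0; 1 0 0.2 0 0 0 0; 1 0 0.1 0 0 0 0; 1 0 0 0 0 0 0; 1 0 0 0 0 0 0; 1 0 0 0 0 0 0"}}

```text
clock: 6.8
tool_pos: [0.565, 0.0883, 0.1925]
orientation: [-179.9, -0.0, -83.9]
force: [7.5, -1.9, -5.2]
opening: 0.0158
```

```bash
python3 look.py c; python3 - <<'E'
from h import *
T=cv2.imread("pics/c_t0.png").astype(int)
print(T[172:184,312:334,0])
E
```

```text
[0.56502976 0.08825234 0.19253112] [ 7.51886936 -1.90261481 -6.42980151] 0.015906139231358803 ex 0.5711903101455568 6.9
[[153 152 155 151 155 169 188 194 197 195 191 193 199 200 200 201 192 176
  160 158 156 157]
 [155 155 152 157 157 174 183 192 190 186 181 185 198 201 198 199 194 180
  166 157 153 155]
 [154 154 156 157 157 163 165 170 180 177 181 191 196 199 196 190 186 173
  163 157 157 158]
 [162 162 160 155 151 159 170 172 178 179 183 189 189 187 176 165 154 146
  152 157 155 157]
 [182 172 154 141 133 149 170 172 161 151 148 145 142 136 127 110 106 118
  143 152 155 155]
 [189 167 136 111 105 127 163 161 133 105  92  90  89  86  84  85  91 117
  146 152 155 156]
 [188 169 151 124 119 137 160 166 136 102  98  98  99 101 109 126 136 153
  157 156 157 157]
 [166 158 154 147 144 148 158 176 167 154 151 151 147 149 151 162 166 177
  167 162 159 157]
 [154 147 153 153 156 155 151 162 166 166 166 160 153 152 159 166 181 187
  164 156 159 156]
 [156 155 154 157 159 153 144 145 154 170 180 175 170 172 174 182 191 190
  164 153 155 158]
 [155 157 160 155 159 153 146 158 173 190 196 189 188 192 193 195 198 190
  163 153 157 158]
 [154 156 154 154 157 150 143 166 180 186 191 186 184 191 195 200 200 192
  166 156 160 157]]
```

View pics/c.png

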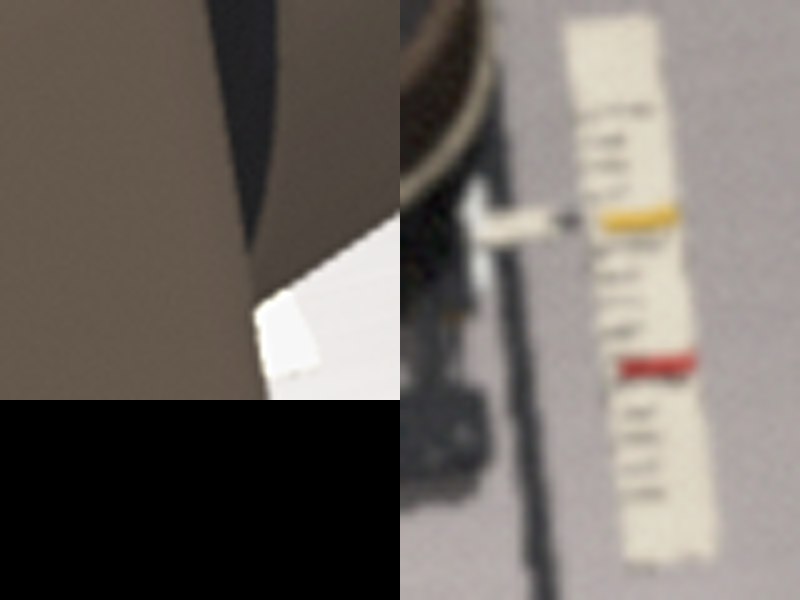

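The tip line, carried along the kiln's y to the tag, lands at row about 176.5. The tag is at 176.9, so they agree within about 1 mm. I'll hold here for over a second.

>>> {"op": "step_arm", "data": {"plan": "1 0 0 0 0 0 0; 1 0 0 0 0 0 0; 1 0 0 0 0 0 0; 1 0 0 0 0 0 0; 1 0 0 0 0 0 0; 1 0 0 0 0 0 0; 1 0 0 0 0 0 0; 1 0 0 0 0 0 0; 1 0 0 0 0 0 0; 1 0 0 0 0 0 0; 1 0 0 0 0 0 0; 1 0 0 0 0 0 0"}}

```text
clock: 7.9
tool_pos: [0.565, 0.0883, 0.1925]
orientation: [-179.9, -0.0, -83.9]
force: [6.7, -1.2, -6.0]
opening: 0.0157
```

>>> {"op": "step_arm", "data": {"plan": "1 0 0.3 0 0 0 0; 1 0 0.4 0 0 0 0; 1 0 0.5 0 0 0 0; 1 0 0.6 0 0 0 0; 1 0 0.6 0 0 0 0; 1 0 0.6 0 0 0 0; 1 0 0.6 0 0 0 0; 1 0 0.5 0 0 0 0; 1 0 0.4 0 0 0 0; 1 0 0.3 0 0 0 0; 1 0 0 0 0 0 0; 1 0 0 0 0 0 0"}}

```text
clock: 8.9
tool_pos: [0.5177, 0.083, 0.1925]
orientation: [-179.8, -0.0, -83.9]
force: [12.1, -4.6, -8.6]
opening: 0.0158
```

```bash
python3 look.py d; python3 - <<'E'
from h import *
T=cv2.imread("pics/d_t0.png").astype(int)
print(T[188:200,312:334,1])
E
```

```text
[0.51789233 0.08296127 0.19253786] [11.87454599 -4.65255748 -8.81568056] 0.01600929972195921 ex 0.523759128950323 9.0
[[158 158 158 155 156 158 160 169 186 198 200 202 205 207 212 218 215 215
  208 187 165 158]
 [153 160 157 159 158 158 165 177 199 210 209 207 207 212 214 215 216 215
  208 189 169 161]
 [156 161 160 158 156 159 165 179 197 201 194 190 187 200 211 217 216 216
  213 194 168 161]
 [161 167 170 166 169 158 161 170 175 174 163 167 186 203 213 215 216 215
  209 193 172 159]
 [180 188 191 184 171 156 147 151 172 180 182 184 202 213 217 217 213 212
  206 188 168 162]
 [202 209 202 175 145 124 123 139 179 194 194 193 201 199 202 205 199 198
  186 166 158 161]
 [214 213 203 172 139 118 123 145 175 175 160 151 145 154 154 150 151 143
  134 132 148 161]
 [199 196 183 169 160 148 152 161 171 170 130  93  82  87  88  88  85  85
   88 111 149 161]
 [168 174 167 164 166 163 164 164 169 178 128  81  72  80  77  83  78  87
  104 137 158 163]
 [145 160 165 164 164 166 161 162 158 167 140 121 131 140 138 141 124 123
  141 171 170 167]
 [135 158 163 161 163 161 161 156 154 170 168 176 185 191 191 192 181 177
  185 193 177 164]
 [136 159 162 162 165 162 159 159 154 181 198 205 211 209 208 207 210 208
  212 204 178 159]]
```

View pics/d.png

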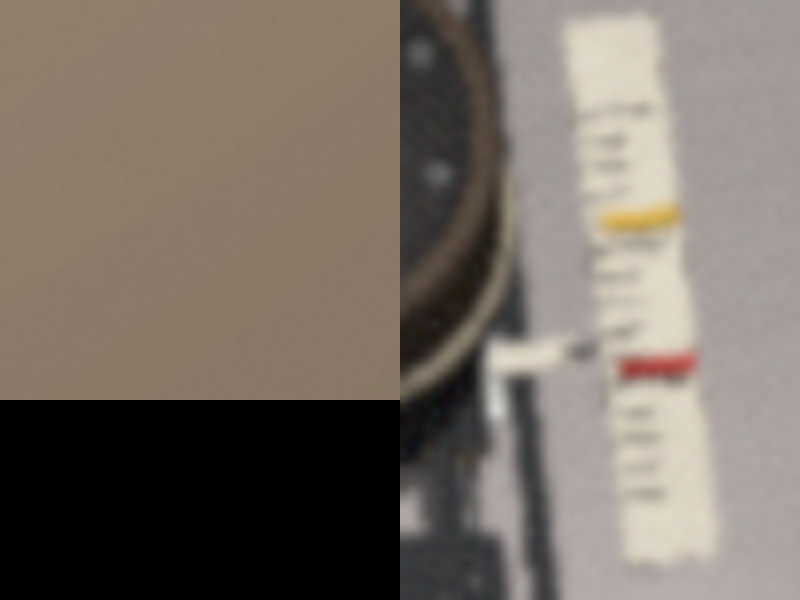

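The tip in the top view is about 2.4 px (roughly 6 mm) short of level with the red tag, and the arm reading gives 6.4 mm. I'll pull 6 mm more.

>>> {"op": "step_arm", "data": {"plan": "1 0 0.2 0 0 0 0; 1 0 0.2 0 0 0 0; 1 0 0.2 0 0 0 0; 1 0 0 0 0 0 0; 1 0 0 0 0 0 0; 1 0 0 0 0 0 0; 1 0 0 0 0 0 0; 1 0 0 0 0 0 0"}}

```text
clock: 9.67
tool_pos: [0.5121, 0.0823, 0.1925]
orientation: [-179.8, -0.0, -83.9]
force: [12.6, -4.0, -9.5]
opening: 0.0159
```

```bash
python3 look.py e; python3 - <<'E'
from h import *
for n,r0 in(("b",170),("c",171),("d",188),("e",190)):
    T=cv2.imread(f"pics/{n}_t0.png").astype(float)
    r={"b":(172,180),"c":(174,181),"d":(190,197),"e":(192,200)}[n];c=(314,319) if n in "bc" else (316,320)
    w=np.clip(150-T[r[0]:r[1],c[0]:c[1],1],0,None);yy,xx=np.mgrid[r[0]:r[1],c[0]:c[1]]
    u,v=(w*xx).sum()/w.sum(),(w*yy).sum()/w.sum();p=onz("top",u,v,.184);print(n,u,v,p,"ex",p[:2]@[.9943,.1063])
E
```

```text
[0.51205363 0.0823033  0.19252771] [12.15781485 -4.65929949 -9.51074799] 0.015521602078056551 ex 0.51788376902628 9.7667
b 315.71484375 175.79296875 [0.57784332 0.01449794 0.184     ] ex 0.5760907465957265
c 315.7473684210526 177.2263157894737 [0.57366238 0.01440434 0.184     ] ex 0.5719236874250858
d 317.48993288590606 193.51006711409397 [0.52643719 0.00941752 0.184     ] ex 0.5244375762317594
e 317.8181818181818 195.44628099173553 [0.52085458 0.00848173 0.184     ] ex 0.5187873212821644
```

View pics/e.png

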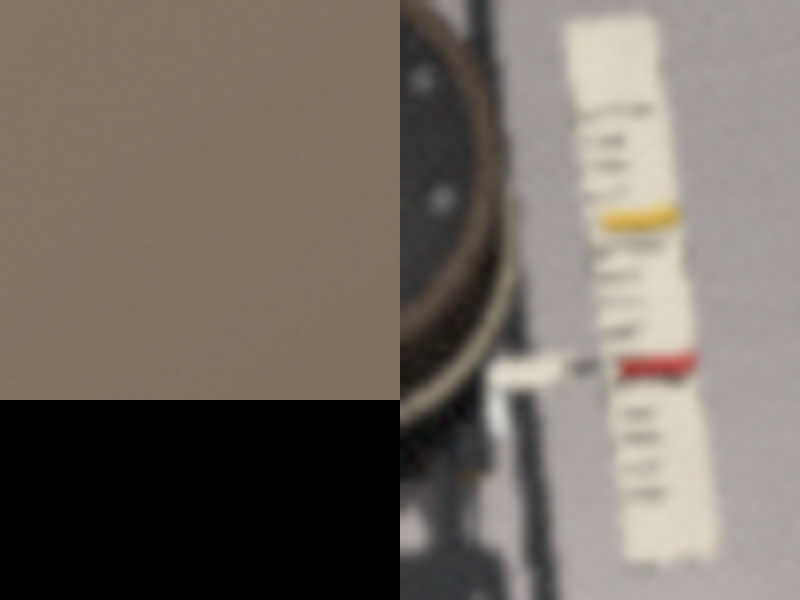

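View pics/e_t0.png

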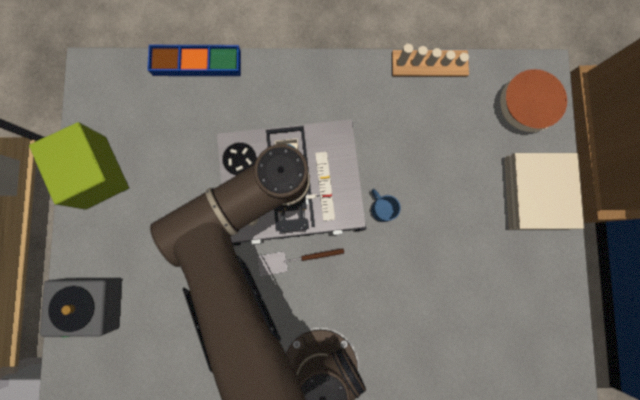

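Arm and vision put the pointer within about 1 mm of the red tag, and the loose things I can see are where they were. I'll hold briefly, then hand in.

>>> {"op": "step_arm", "data": {"plan": "1 0 0 0 0 0 0; 1 0 0 0 0 0 0; 1 0 0 0 0 0 0; 1 0 0 0 0 0 0; 1 0 0 0 0 0 0; 1 0 0 0 0 0 0"}}

```text
clock: 10.27
tool_pos: [0.5121, 0.0823, 0.1925]
orientation: [-179.8, -0.0, -83.9]
force: [12.0, -4.3, -8.7]
opening: 0.0156
```

```bash
python3 - <<'E'
from plant import workorder,telemetry
print(workorder.close_job()); o=telemetry.get_obs();print(o["clock"],o["tool_pos"],o["force"],o["opening"])
E
```

```text
the job is handed in; nothing more can be done
None
the job is handed in; nothing more can be done
```

I gripped the shutter handle, pulled about 40 mm to the yellow tag and held still there for over a second. I then pulled on to the red tag, about 93 mm in all, and handed the job in at about 10.3 s with the handle still gripped.

- **Yellow tag:** the pointer's position along the pull was 0.571–0.572 m, against 0.571 m for the tag.
- **Red tag:** it was 0.5179 m from the arm reading and 0.5188 m from the top image, against 0.5174 m for the tag. The two readings disagree by about 1 mm, both within the 5 mm allowed, and neither is past the tag.
- **Grip:** before hand-in the finger opening was steady at 15.6 mm on the 16 mm bar, with about 12 N of spring pull on the wrist.
- **Not fully checked:** from near the yellow tag on, the arm hid most of the scene camera, so the later checks rest on the top camera and the arm reading. The last top picture also hid the post, the jar and the teal disc. The disc, mug and scraper that were visible stood where they started.

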